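# Put a square bottle away in a tilt-out bin

### The job

Put the square bottle away in the wide tilt-out bin under the hood. First tip the wide bin fully forward by the rolled lip along its top edge and let go, so that it stays open; then pick the upright bottle up, lay it flat on the worktop and let go of it, take it again across its body and put it lying lengthwise into the open bin. Finally push the bin back until its catch clicks and it is flush, with the bottle inside; leave the narrow bin shut and do not disturb the round bottle or the timer.

Things in the scene. Friction and masses are not known exactly. Their poses are not given: they have to be found in the camera images.
- wide_bin (a joint): tilt of the wide bin on its bottom pivot, rad: 0 shut and flush, 0.95 tipped fully towards the robot (stop), where it stays by its weight. A spring ball catch resists from 0 to about 0.13 both ways (about 5 N at the lip); pushed back past about 0.07 it snaps shut, short of that the bin stays ajar.
- wide_bin_pivot (a point): middle of the wide bin's pivot line, bottom edge of its front panel, 14 mm above the worktop. Frame turns with the bin: shut, +x into the unit, +y left as the robot sees it, +z up; tipping turns +z to the front. In it: front panel 4 mm thick at x 0, 140 wide, 82 high; floor 4 mm thick at z 0, to x 70; back wall 34 high at x 70; side walls quadrants, 4 thick; inside 132 mm long.
- wide_bin_lip (a point): middle of the rolled lip along the top edge of the wide bin's front panel, 8 mm thick; in the pivot frame at x 2, y 0, z 80 (lip x -2 to +6, z 76 to 84, over the full width). Shut, a 30 mm wide slit is open between lip and roof: a finger reaches in behind the lip to pull it (about 5 N frees the catch).
- unit: fixed white bench unit 214 (y) x 95 (x) x 99 mm high, origin under its centre, front to -x of its frame. Wide bin (centre y +30) left, narrow 51 mm bin (y -74.5) right; pivots at x -42.5, z 14. Its roof (z 94 to 99) covers all from 36 mm behind the front panels, so the bottle cannot enter a shut bin.
- narrow_bin (a joint): tilt of the narrow bin, rad, 0 = shut; same build and the same kind of catch; leave it shut
- bottle: white plastic bottle of square section: body 34 x 34 mm with 4 mm rounded edges, 84 mm high, round grey cap 26 mm in diameter on top, 108 mm in all, 45 to 85 g; origin at the centre of its foot, x and y normal to its flat sides, z along it to the cap. It starts upright on the worktop, left of the unit, in front of a fixed instrument case (from x 0.61, y over 0.345, 0.25 m high).
- bottle_middle (a point): point on the square bottle's axis 50 mm from its foot
- round_bottle: round white plastic bottle, 62 mm in diameter, 120 mm tall, standing in front of the narrow bin; bystander, origin under its centre
- timer: lab timer, 61 x 65 x 18 mm, lying on the worktop to the right of the unit; bystander, origin under its centre
- fume_hood_sash (a joint): height of the hood's raised sash, m. The sash is an upright pane with a bottom bar at x 0.33 to 0.36 across the whole hood, between robot and work. The bar's lower edge is 0.022 m higher over the worktop than this value (about 0.58 m): the arm must reach in under it, elbow low and to the side. Leave it. The hood's right inner wall is at y -0.30.
Not all that is in view belongs to the job. Of the things shaped like the bottle, the white one is meant.

How it is judged:
On the way, in this order (a step that is already met when the one before it is completed fails the run):
1. the wide bin is tipped forward and let go, and stays open (value of joint wide_bin above 0.8 rad and contact force between unit and the fingers below 0.1 N), for 0.2 s.
2. the bottle is picked up: lifted clear of the worktop in the fingers (height (world z) of bottle_middle above 0.056 m and angle between bottle's own z axis and vertical below 0.9 rad and contact force between bottle and the fingers above 0.5 N), for 0.1 s.
3. the bottle lies flat on the worktop, released (angle between bottle's own z axis and vertical between 1.45 and 1.69 rad and height (world z) of bottle_middle below 0.025 m and contact force between bottle and the fingers below 0.05 N), for 0.2 s.
4. the bottle lies in the open wide bin, released (value of joint wide_bin above 0.6 rad and angle between bottle's own z axis and vertical between 1.2 and 1.94 rad and x of bottle_middle in the frame of wide_bin_pivot between 0.005 and 0.068 m and y of bottle_middle in the frame of wide_bin_pivot between -0.045 and 0.045 m and z of bottle_middle in the frame of wide_bin_pivot between 0.005 and 0.055 m and contact force between bottle and the fingers below 0.05 N), for 0.2 s.
At the end, for the whole second after the job is handed in: the wide bin is shut past its catch (within 0.03 rad, about 3 mm at the lip) with the square bottle lying at rest inside it (within 0.37 rad of level), and the narrow bin is shut (value of joint each of wide_bin, narrow_bin below 0.03 rad and angle between bottle's own z axis and vertical between 1.2 and 1.94 rad and x of bottle_middle in the frame of wide_bin_pivot between 0.005 and 0.068 m and y of bottle_middle in the frame of wide_bin_pivot between -0.045 and 0.045 m and z of bottle_middle in the frame of wide_bin_pivot between 0.005 and 0.055 m and linear speed of bottle below 0.02 m/s); the robot touches nothing.
It fails at once if the narrow bin is pulled open (value of joint narrow_bin above 0.15 rad).
It fails at once if the round bottle is shifted by more than 25 mm (distance of round_bottle from where it was at the start of the episode above 0.025 m).
It fails at once if the timer is shifted by more than 25 mm (distance of timer from where it was at the start of the episode above 0.025 m).
It also fails if it takes over 69 s, if anything falls off the work surface, if the arm or the gripper's body presses on something with over 40 N, if the wrist force passes 120 N, or if a joint passes its speed limit or range.

### The arm

A 6-joint arm with a two-finger parallel gripper is mounted at the origin on a cart in front of the work surface, level with it; the furniture and walls round the work are solid. World frame = base frame: x ahead of the robot, y to its left, z up, the work surface at z = 0. Lengths are in m, angles in rad, forces in N, time in s.
With the tool pointing down it reaches from about 0.425 to 0.95 m from the base axis. Payload 3.5 kg.
Tool frame: the origin (TCP) lies between the finger pads; the fingertips stand 22 mm ahead of it and the grasp point (between the pads) lies 3 mm ahead of it (ctrl.nose_length is the z of the fingertips in the tool frame, in m); z points along the fingers, y is the line along which they close (so a half turn about z gives the same grasp; the last joint's range is limited). The gripper opens to 85 mm and grips with 20 to 120 N. Pads are 22 mm wide; open, the fingers measure 114 mm over their backs; the gripper's body (76 mm by 85 mm) begins 54 mm behind the grasp point. The pads swing forward as they close: fully open they stand 13 mm farther back than shut.
Start: joints at [-1.296, 0.286, 1.577, -0, 1.279, -0.15], TCP at [0.278, -0.615, 0.253] pointing down, gripper open.
Joint ranges: [-2.77, 2.77], [-0.9, 2.22], [0.21, 2.48], [-1.53, 4.67], [0.24, 2.81], [-2.84, 2.84]. Speed limits (rad/s): [2.79, 2.79, 3.14, 3.14, 3.14, 3.14].

### API

Orientations are given as a unit quaternion [x, y, z, w].
In Python, from plant import ctrl gives the robot as it stands. The module is installed in compiled form; this text tells all that it offers.
- The arm moves only by the tool send_rows, never from a script. Its argument "rows" is text: rows parted by semicolons, each of 7 numbers parted by spaces: the turn, a rotation vector about the tool's x, y, z in degrees, then the shift along the tool's x, y, z in mm, then the opening, from -1 (shut) to 1 (fully open). A call has 1 to 8 rows; each row is the pose to reach, as a shift and turn from the pose commanded when the call began, along the tool's axes at that moment; what a row does not reach only later rows make up. A row lasts 1/8 s, in which the tool goes at most 62.5 mm and 10.7 degrees, less where a joint would pass 70% of its speed; a pose out of reach is approached as far as the arm can. A call with a gripper value outside its range is refused whole. The fingers move at their own pace and stop on an object; "grip_force" is the grip in N (left out, the last holds). Time passes only in rows, so rows that repeat a pose let the fingers close. It gives the time, the measured TCP pose, the force, the opening and the grip force at its end, in the units of the state.
- ctrl.get_state(): the state, without advancing time (a new reading comes with each control period).
- ctrl.read_camera(name): name is "scene" or "top" or "wrist"; returns a dict with "color" (480x640x3 uint8, red, green, blue), "fx", "fy", "cx", "cy" (pixels), "D" ([k1, k2, p1, p2, k3] as OpenCV has them; the pictures are not rectified), "extrinsics" (4x4, takes a point from world to camera coordinates). Camera axes: x right, y down, z forward; pixel columns grow to the right and rows downward; lengths in m; the calibration is good to about 2 mm. A picture is of the moment at which its call begins. There is no depth.
- ctrl.sign_off(): hands the job in; it is judged then, once.
Trained networks look in a picture, given as the dict that the camera call returned (one of the last four; its "shot" number tells which), for a name from the list of things; names that differ only in an ending like _2 or _b are one class to them, and where a whole thing is asked for, a point or a joint stands for the part that bears it (a point fixed in the world has none). Each returns a list of dicts, best first, with "p" (0 to 1); they miss things now and then, are a little off and sometimes report something else, mostly with a low value. They report only what shows in the picture. A call takes as long as a camera call. They do not tell look-alikes from the thing itself.
- ctrl.look_for(picture, target): "position" ([x, y, z] in m, in the coordinates of the camera as it stood for that picture, good to about 4 mm: the middle of the surface that is visible of it).
The state is a dict: "time": time; "qpos": joint angles; "dq": joint speeds; "joint_efforts": joint torques, N m; "eef_pos": TCP position; "tcp_rot": TCP orientation; "contact_force": force on the tool from outside, world axes, zero at the start; "wrist_torque": the same for the moment, N m; "opening": opening from 0.0 (shut) to 1.0 (fully open); "finger_force": force on a finger pad.
Only numpy, scipy, OpenCV 4.12 (cv2) and the standard library are available. Lean on these libraries where they do the work, as an engineer would, in place of code of your own. Each camera call takes 0.05 s, during which the arm holds its last target. There are 200 camera calls.

## Working session

There is one attempt and no reset: what is moved stays moved. The work goes in short steps, Python scripts to look and compute and a tool call to move; the robot and the scene stay as the last step left them, time stands still between calls to the robot, and variables do not carry over. Pictures are saved under pics/ and viewed, at most 10 in all, crops included, and the job is handed in when it is done.

Besides the shell and the picture viewer there is one more tool, called after "Call:" as name(argument=value, ...), one argument or row to a line, values as JSON. send_rows: Moves the arm, as the interface text tells. Its arguments: {"type":"object","properties":{"rows":{"type":"string"},"grip_force":{"type":"number"}},"required":["rows"]}

```bash
mkdir -p pics; cat > h.py <<'E'
import numpy as np, cv2
from scipy.spatial.transform import Rotation as R
from plant import ctrl
def world(pic,p):
    E=np.array(pic["extrinsics"]); return E[:3,:3].T@(np.array(p)-E[:3,3])
def K(pic): return np.array([[pic["fx"],0,pic["cx"]],[0,pic["fy"],pic["cy"]],[0,0,1.]])
def proj(pic,P):
    E=np.array(pic["extrinsics"]); return cv2.projectPoints(np.array(P,float).reshape(-1,3),cv2.Rodrigues(E[:3,:3])[0],E[:3,3],K(pic),np.array(pic["D"],float))[0].reshape(-1,2)
def onplane(pic,uv,z):
    E=np.array(pic["extrinsics"]); n=cv2.undistortPoints(np.array(uv,float).reshape(-1,1,2),K(pic),np.array(pic["D"],float)).reshape(-1,2)
    d=np.c_[n,np.ones(len(n))]@E[:3,:3]; c=-E[:3,:3].T@E[:3,3]
    return c+d*((z-c[2])/d[:,2])[:,None]
def save(pic,name,crop=None,s=1):
    im=pic["color"][:,:,::-1]
    if crop: x0,y0,x1,y1=crop; im=im[y0:y1,x0:x1]
    cv2.imwrite("pics/"+name,cv2.resize(im,None,fx=s,fy=s,interpolation=cv2.INTER_CUBIC))
def rel(pos,rot,st=None):
    "tool-frame shift mm and rotvec deg from current state to target (rot: Rotation)"
    st=st or ctrl.get_state(); r0=R.from_quat(st["tcp_rot"])
    return np.round((r0.inv()*rot).as_rotvec(degrees=True),1), np.round(r0.inv().apply(np.array(pos)-st["eef_pos"])*1000,1)
E
python3 - <<'E'
from h import *
np.set_printoptions(precision=4,suppress=True)
st=ctrl.get_state(); print(st, ctrl.nose_length)
ims=[]
for c in ["scene","top"]:
    p=ctrl.read_camera(c); print(c,-np.array(p["extrinsics"])[:3,:3].T@np.array(p["extrinsics"])[:3,3]); save(p,c+"0.png")
    for t in ["bottle","unit","wide_bin","wide_bin_lip","narrow_bin","round_bottle","timer"]:
        for d in ctrl.look_for(p,t)[:4]:
            w=world(p,d["position"]); print(t,round(d["p"],2),w,proj(p,w)[0].round())
E
```

```text
{'time': 0.0, 'qpos': array([-1.296 ,  0.2872,  1.5782, -0.    ,  1.2786, -0.15  ]), 'dq': array([ 0.0002, -0.0009, -0.0015,  0.0014,  0.0013,  0.0014]), 'joint_efforts': array([ -0.0015, -40.5988, -29.2626,  -0.0003,   0.0058,   0.    ]), 'eef_pos': array([ 0.2781, -0.6144,  0.2519]), 'tcp_rot': array([ 0.9775,  0.2108, -0.0001, -0.0012]), 'contact_force': array([-0.129 ,  0.1257, -0.337 ]), 'wrist_torque': array([-0.0345,  0.0359,  0.019 ]), 'finger_force': 0.0, 'opening': 0.997521990798595} 0.022
scene [ 0.9452 -0.2619  0.7061]
bottle 0.98 [0.5213 0.542  0.0747] [421. 178.]
bottle 0.82 [0.4556 0.4883 0.0595] [384. 183.]
bottle 0.74 [0.4863 0.3791 0.0584] [365. 211.]
bottle 0.58 [0.5489 0.4468 0.0632] [407. 207.]
unit 0.71 [0.6581 0.1542 0.085 ] [364. 305.]
wide_bin 0.77 [0.6049 0.2278 0.0765] [366. 269.]
wide_bin_lip 0.95 [0.6023 0.2253 0.073 ] [364. 271.]
narrow_bin 0.85 [0.5894 0.1235 0.0768] [321. 298.]
round_bottle 0.88 [0.4713 0.0151 0.0818] [229. 296.]
timer 0.85 [ 0.6556 -0.0355  0.0137] [286. 401.]
top [-0.2618  0.4996  1.0901]
bottle 0.73 [0.5007 0.5504 0.064 ] [199. 262.]
bottle 0.64 [0.4622 0.393  0.0713] [270. 258.]
bottle 0.64 [0.536  0.4642 0.0703] [232. 240.]
bottle 0.55 [0.4296 0.5081 0.0693] [223. 282.]
unit 0.69 [0.6117 0.1874 0.0748] [335. 191.]
wide_bin_lip 0.72 [0.5984 0.2148 0.0502] [326. 203.]
narrow_bin 0.73 [0.5912 0.1115 0.0524] [366. 196.]
narrow_bin 0.56 [0.6089 0.1887 0.0773] [335. 191.]
round_bottle 0.63 [0.4361 0.0368 0.0827] [419. 228.]
timer 0.68 [ 0.6564 -0.0231  0.0172] [403. 177.]
```

View pics/scene0.png

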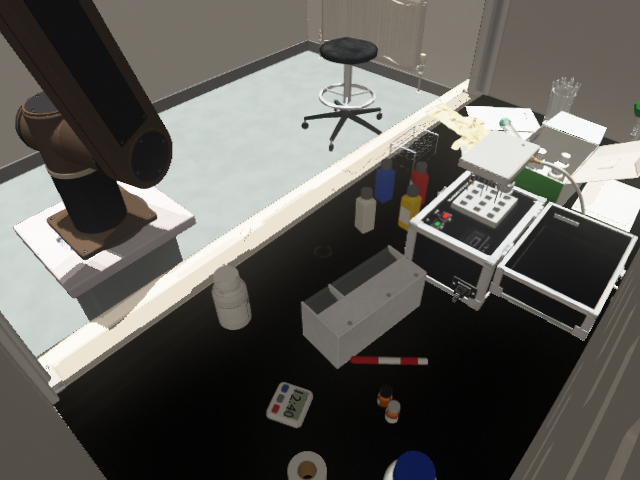

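View pics/top0.png

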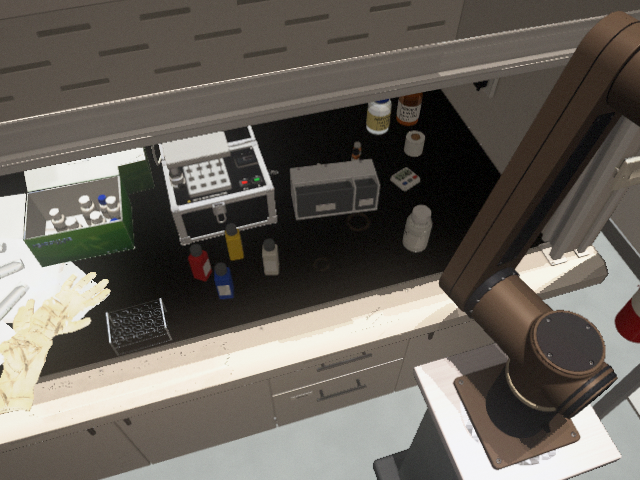

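Both pictures show four square bottles: scene pixels white (365,211), blue (384,183), red (421,178) and yellow (407,207); in the top view the white one is at (270,258). The white one fits the description. The unit is at scene (364,305) and top (335,191). I'll confirm the bottle with an enlarged crop.

```bash
python3 - <<'E'
from h import *
a=cv2.imread("pics/scene0.png")[180:380,290:440]; b=cv2.imread("pics/top0.png")[150:290,250:390]
A=cv2.resize(a,None,fx=2.66,fy=2.66,interpolation=cv2.INTER_CUBIC); B=cv2.resize(b,None,fx=2.8,fy=2.8,interpolation=cv2.INTER_CUBIC)
o=np.zeros((540,800,3),np.uint8); o[:A.shape[0],:399]=A[:540,:399]; o[:B.shape[0],404:404+B.shape[1]]=B[:540]
cv2.imwrite("pics/crop1.png",o)
E
```

```text
(no output)
```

View pics/crop1.png

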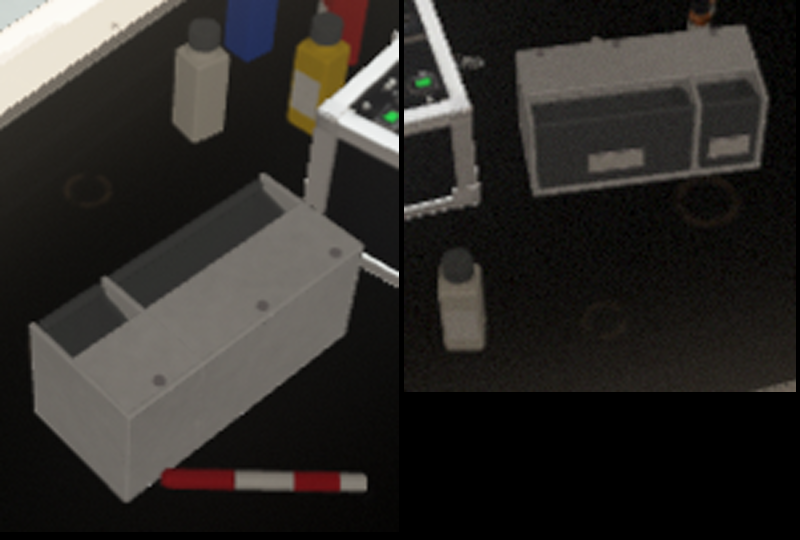

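The crop confirms the white bottle (left part, (200,80); right part, (463,300)). The other three are coloured. Next I fit the unit and bottle poses.

```bash
python3 - <<'E'
from h import *
from scipy.optimize import least_squares
np.set_printoptions(precision=4,suppress=True)
S=ctrl.read_camera("scene");T=ctrl.read_camera("top")
hx,hy=.0475,.107
sc=[((hx,-hy,.099),(127,417)),((hx,hy,.099),(362,247)),((-hx,-hy,.099),(33,325)),((-hx,hy,.099),(264,177)),((hx,-hy,0),(127,500))]
tp=[((hx,hy,.099),(518,52)),((hx,-hy,.099),(747,28)),((-hx,hy,0),(535,193)),((-hx,-hy,0),(760,166))]
def f(q):
    Rz=R.from_euler("z",q[2]).as_matrix(); r=[]
    for pic,L,tf in ((S,sc,lambda c:(c[0]/2.66+290,c[1]/2.66+180)),(T,tp,lambda c:((c[0]-404)/2.8+250,c[1]/2.8+150))):
        P=np.array([l[0] for l in L])@Rz.T+[q[0],q[1],0]
        r.append(proj(pic,P)-np.array([tf(l[1]) for l in L]))
    return np.concatenate(r).ravel()
s=least_squares(f,[.65,.17,0]);print(s.x,s.fun.reshape(-1,2))
def g(q):  # bottle: cap top z .108, base corners
    return np.concatenate([proj(S,[q[0],q[1],.108])[0]-np.array((204.5/2.66+290,30/2.66+180)),proj(T,[q[0],q[1],.108])[0]-np.array(((457-404)/2.8+250,260/2.8+150))])
for z,uvS,uvT in ((.108,(206,27),(459,256)),):
    pass
print(onplane(S,[(205/2.66+290,27/2.66+180)],.108),onplane(T,[((458-404)/2.8+250,257/2.8+150)],.106))
# bottle base corners: scene nearest bottom (196,142),left (174,128),right(227,125)
b=onplane(S,[(u/2.66+290,v/2.66+180) for u,v in ((196,142),(174,130),(226,126))],0);print(b, np.linalg.norm(b[1]-b[0]),np.linalg.norm(b[2]-b[0]), np.degrees(np.arctan2(*(b[1]-b[0])[1::-1])),np.degrees(np.arctan2(*(b[2]-b[0])[1::-1])))
b=onplane(T,[((u-404)/2.8+250,v/2.8+150) for u,v in ((444,350),(486,349))],0);print(b,np.linalg.norm(b[1]-b[0]),np.degrees(np.arctan2(*(b[1]-b[0])[1::-1])))
print(ctrl.get_state()["time"])
E
```

```text
[ 0.6417  0.1799 -0.1338] [[-0.0799  0.276 ]
 [ 1.5864 -1.1662]
 [-2.438  -1.0464]
 [-0.1155 -2.8334]
 [-1.0739  2.7038]
 [-1.0253 -2.0766]
 [-0.4809 -2.8049]
 [-0.8434  0.8924]
 [-0.125   0.4954]]
[[0.4817 0.3861 0.108 ]] [[0.48   0.3869 0.106 ]]
[[0.4915 0.3717 0.    ]
 [0.468  0.3711 0.    ]
 [0.498  0.4048 0.    ]] 0.02347026789337498 0.033720322869105444 -178.5531385991629 78.87680254676978
[[0.4669 0.4099 0.    ]
 [0.4575 0.3754 0.    ]] 0.03573049196961625 -105.19239930546712
0.9
```

Call:
send_rows(
  rows="0 0 0 0 -50 -50 -1; 0 0 0 0 -100 -100 -1;0 0 0 0 -100 -100 -1",
)

```text
time: 1.27
eef_pos: [0.2369, -0.5236, 0.3579]
tcp_rot: [0.978, 0.211, 0.0, 0.004]
contact_force: [0.6, 0.2, -0.7]
opening: 0.38
finger_force: 0.0
```

```bash
cat > log.py <<'E'
from h import *
import json,os
np.set_printoptions(precision=4,suppress=True)
s=ctrl.get_state()
L=json.load(open("log.json")) if os.path.exists("log.json") else [[[-1.296,.2872,1.5782,0,1.2786,-.15],[.2781,-.6144,.2519],[.9775,.2108,-.0001,-.0012]]]
L.append([list(s["qpos"]),list(s["eef_pos"]),list(s["tcp_rot"])]); json.dump(L,open("log.json","w"))
print(s["time"],s["qpos"],s["eef_pos"],s["opening"],s["contact_force"],s["finger_force"])
E
python3 log.py; python3 - <<'E'
from h import *
T=ctrl.read_camera("top")
S=ctrl.read_camera("scene")
for x in (.2,.25,.3,.33,.36,.4,.5,.7): print(x,proj(T,[x,-.3,0])[0].round(),proj(T,[x,-.3,.3])[0].round(),proj(S,[x,-.3,0])[0].round())
save(T,"top1.png")
E
```

```text
1.275 [-1.3224 -0.0008  1.7077  0.      1.4274 -0.1764] [ 0.2369 -0.5236  0.3579] 0.38033377812261515 [ 0.6031  0.1639 -0.6682] 0.0
0.2 [584. 292.] [643. 210.] [ 11. 346.]
0.25 [572. 275.] [628. 191.] [ 22. 362.]
0.3 [561. 259.] [613. 174.] [ 34. 379.]
0.33 [555. 250.] [604. 164.] [ 41. 390.]
0.36 [548. 240.] [596. 154.] [ 49. 401.]
0.4 [540. 229.] [585. 142.] [ 60. 417.]
0.5 [521. 201.] [559. 112.] [ 90. 459.]
0.7 [486. 151.] [515.  61.] [168. 562.]
```

View pics/top1.png

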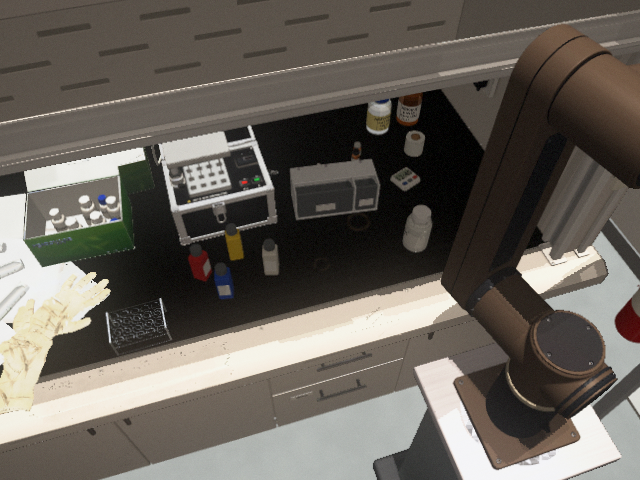

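Call:
send_rows(
  rows="10 0 0 0 -40 0 -1; 20 0 0 0 -80 0 -1;25 0 0 0 -120 0 -1;25 0 0 0 -120 0 -1",
)

```text
time: 1.88
eef_pos: [0.1874, -0.414, 0.3504]
tcp_rot: [0.954, 0.206, -0.046, -0.214]
contact_force: [0.0, 0.1, 0.3]
opening: 0.004
finger_force: 0.0
```

```bash
python3 log.py
```

```text
1.875 [-1.3301 -0.0372  1.7956 -0.0797  1.817  -0.1867] [ 0.1874 -0.414   0.3504] 0.0035429107622179366 [0.0226 0.1121 0.2862] 0.0
```

Call:
send_rows(
  rows="0 0 10 0 0 20 -1; 0 10 0 30 0 40 -1; 0 15 10 40 0 40 -1;0 15 10 40 0 40 -1",
)

```text
time: 2.38
eef_pos: [0.2166, -0.3834, 0.3157]
tcp_rot: [0.966, 0.093, 0.061, -0.232]
contact_force: [0.3, 0.4, -0.3]
opening: -0.0
finger_force: 0.0
```

```bash
python3 log.py; cat > fk.py <<'E'
from h import *
import json
from scipy.optimize import least_squares
def fk(q,p,tool=True):
    h,a,L1,e,L2,T,b=p
    Rz=R.from_euler("z",q[0]); r1=Rz*R.from_euler("y",q[1]); el=np.array([0,0,h])+Rz.apply([a,0,0])+r1.apply([0,0,L1])
    r2=r1*R.from_euler("y",q[2]); w=el+r2.apply([e,b,L2]); r3=r2*R.from_euler("z",q[3])*R.from_euler("y",q[4])*R.from_euler("z",q[5])
    return w+r3.apply([0,0,T]), r3*R.from_euler("z",OFF), el, w
OFF=np.pi/2
if __name__=="__main__":
    np.set_printoptions(precision=4,suppress=True)
    L=json.load(open("log.json"))
    f=lambda p:np.concatenate([fk(q,p)[0]-x for q,x,_ in L]+[np.array(p)*1e-4])
    for x0 in ([.3,0,.4,0,.4,.2,0],[.3,.1,.4,.1,.4,.2,0]):
        s=least_squares(f,x0); print(s.x); print(s.fun[:-7].reshape(-1,3)*1000)
    for q,x,r in L: print((fk(q,s.x)[1].inv()*R.from_quat(r)).as_rotvec(degrees=True))
    json.dump(list(s.x),open("p.json","w"))
E
python3 fk.py
```

```text
2.375 [-1.3749 -0.07    1.8977  0.1664  1.7698 -0.0002] [ 0.2166 -0.3834  0.3157] -0.0001712935360408128 [ 0.2526  0.4144 -0.3268] 0.0
[ 0.2402 -0.      0.4431  0.0206  0.5725  0.2273  0.1009]
[[-0.0342 -0.0101  0.0041]
 [ 0.0116  0.0036  0.002 ]
 [ 0.0128  0.002  -0.0013]
 [ 0.0103  0.003  -0.0047]]
[ 0.2402 -0.      0.4431  0.0206  0.5725  0.2273  0.1009]
[[-0.0342 -0.0101  0.0041]
 [ 0.0116  0.0036  0.002 ]
 [ 0.0128  0.002  -0.0013]
 [ 0.0103  0.003  -0.0047]]
[ 0.0005 -0.0028 -0.0001]
[-0.  0. -0.]
[-0.  0. -0.]
[-0. -0. -0.]
```

```bash
cat > plan.py <<'E'
from fk import *
P=json.load(open("p.json")); lo=[-2.77,-.9,.21,-1.53,.24,-2.84]; hi=[2.77,2.22,2.48,4.67,2.81,2.84]
def ik(pos,rot,seed):
    f=lambda q:(lambda a:np.r_[a[0]-pos,(a[1].inv()*rot).as_rotvec()*.3])(fk(q,P))
    s=least_squares(f,np.clip(seed,np.array(lo)+.01,np.array(hi)-.01),bounds=(lo,hi)); return s.x,np.abs(s.fun).max()
def sash(q):
    _,_,el,w=fk(q,P); el=el+R.from_euler("z",q[0]).apply([0,P[6],0])
    return [round(float(el[2]+(w[2]-el[2])*(x-el[0])/(w[0]-el[0])),3) if w[0]>x else None for x in (.33,.36)]
UY=-.1338; U=np.array([.6417,.1799,0])
def down(yaw,tilt=0): # tool y at yaw; tilt>0 points tool z towards direction yaw+90 (tool +x)
    c,s=np.cos(yaw),np.sin(yaw); r=R.from_matrix(np.c_[[-s,c,0],[c,s,0],[0,0,-1]])
    return r*R.from_euler("y",tilt)
def piv(u,y,z): # pivot coordinates shut -> world
    return U+R.from_euler("z",UY).apply([-.0425+u,.03+y,.014+z])
E
python3 - <<'E'
from plan import *
np.set_printoptions(precision=3,suppress=True)
q=ctrl.get_state()["qpos"]
B=[.481,.3865]
for n,p,r in [("a",[.22,-.26,.2],down(-.6)),("b",[.34,-.05,.2],down(-.4)),("c",[.45,.12,.2],down(UY)),("hook0",piv(-.011,0,.136),down(UY)),("hook",piv(-.011,0,.074),down(UY)),("pull",piv(-.080,0,.05),down(UY)),
 ("b-up",[*B,.15],down(-.21)),("b45",[*B,.06],down(-.21,.78)),("b-30",[*B,.06],down(-.21,-.6)),("b55",[*B,.06],down(-.21,.95)),("l45",[.45,.22,.1],down(-.21,.78)),("l-30",[.45,.22,.06],down(-.21,-.6)),("place",piv(-.006,0,.068),down(UY)),("push0",piv(-.1,0,.06),down(UY)),("push1",piv(-.017,0,.06),down(UY))]:
    q,e=ik(np.array(p),r,q); print(n,np.round(p,3),q,round(e,4),sash(q),r.as_matrix()[:,2])
E
```

```text
a [ 0.22 -0.26  0.2 ] [-1.169 -0.495  2.392 -0.     1.245 -0.569] 0.0 [None, None] [ 0.  0. -1.]
b [ 0.34 -0.05  0.2 ] [-0.444 -0.485  2.385  0.     1.241 -0.044] 0.0 [0.432, None] [ 0.  0. -1.]
c [0.45 0.12 0.2 ] [ 0.042 -0.135  2.126  0.     1.151  0.176] 0.0 [0.486, 0.471] [ 0.  0. -1.]
hook0 [0.593 0.217 0.15 ] [ 0.19   0.292  1.769 -0.     1.081  0.324] 0.0 [0.532, 0.515] [ 0.  0. -1.]
hook [0.593 0.217 0.088] [0.19  0.37  1.795 0.    0.976 0.324] 0.0 [0.511, 0.488] [ 0.  0. -1.]
pull [0.524 0.226 0.064] [ 0.229  0.292  1.953 -0.     0.897  0.363] 0.0 [0.463, 0.436] [ 0.  0. -1.]
b-up [0.481 0.386 0.15 ] [0.513 0.263 1.804 0.    1.074 0.723] 0.0 [0.479, 0.459] [ 0.  0. -1.]
b45 [0.481 0.386 0.06 ] [ 0.273  0.296  2.121  1.222  0.724 -0.483] 0.0 [0.37, 0.332] [ 0.147  0.688 -0.711]
b-30 [0.481 0.386 0.06 ] [ 0.649  0.63   1.564 -0.381  1.436  1.006] 0.0 [0.42, 0.391] [-0.118 -0.552 -0.825]
b55 [0.481 0.386 0.06 ] [ 0.227  0.334  2.153  1.461  0.835 -0.731] 0.0 [0.354, 0.311] [ 0.17   0.796 -0.582]
l45 [0.45 0.22 0.1 ] [-0.09   0.047  2.314  1.008  0.971 -0.562] 0.0 [0.356, 0.323] [ 0.147  0.688 -0.711]
l-30 [0.45 0.22 0.06] [ 0.455  0.397  1.914 -0.484  1.267  0.916] 0.0 [0.408, 0.375] [-0.118 -0.552 -0.825]
place [0.598 0.216 0.082] [0.188 0.387 1.786 0.    0.969 0.321] 0.0 [0.511, 0.489] [ 0.  0. -1.]
push0 [0.504 0.229 0.074] [ 0.242  0.243  1.992 -0.     0.907  0.376] 0.0 [0.453, 0.427] [ 0.  0. -1.]
push1 [0.587 0.218 0.074] [ 0.193  0.38   1.813 -0.     0.949  0.327] 0.0 [0.504, 0.48] [ 0.  0. -1.]
```

```bash
python3 - <<'E'
from plan import *
np.set_printoptions(precision=3,suppress=True)
q0=[.19,.3,1.8,0,1,.32]
for t in (.35,.5,.65,-.35,-.5):
  for n,p in [("c",[.45,.12,.2]),("hook0",piv(-.011,0,.136)),("hook",piv(-.011,0,.074)),("pull",piv(-.080,0,.05)),("place",piv(-.006,0,.068)),("push1",piv(-.017,0,.06))]:
    q,e=ik(np.array(p),down(UY,t),q0); print(t,n,q,round(e,4),sash(q),fk(q,P)[3])
E
```

```text
0.35 c [-0.134 -0.18   2.191  0.384  1.159 -0.16 ] 0.0 [0.471, 0.455] [0.44  0.043 0.414]
0.35 hook0 [ 0.066  0.243  1.857  0.408  1.009 -0.015] 0.0 [0.524, 0.505] [0.582 0.14  0.364]
0.35 hook [ 0.066  0.329  1.881  0.44   0.908 -0.07 ] 0.0 [0.504, 0.48] [0.582 0.14  0.302]
0.35 pull [ 0.092  0.246  2.043  0.471  0.828 -0.092] 0.0 [0.451, 0.423] [0.514 0.149 0.278]
0.35 place [ 0.064  0.347  1.871  0.443  0.902 -0.075] 0.0 [0.505, 0.481] [0.587 0.139 0.296]
0.35 push1 [ 0.068  0.34   1.898  0.45   0.882 -0.083] 0.0 [0.497, 0.471] [0.576 0.14  0.288]
0.5 c [-0.206 -0.176  2.216  0.539  1.197 -0.298] 0.0 [0.459, 0.442] [0.435 0.012 0.399]
0.5 hook0 [ 0.014  0.24   1.89   0.591  1.018 -0.171] 0.0 [0.517, 0.497] [0.578 0.109 0.349]
0.5 hook [ 0.014  0.33   1.911  0.635  0.927 -0.249] 0.0 [0.499, 0.474] [0.578 0.109 0.287]
0.5 pull [ 0.033  0.249  2.073  0.678  0.853 -0.298] 0.0 [0.444, 0.414] [0.51  0.118 0.263]
0.5 place [ 0.012  0.349  1.9    0.638  0.921 -0.255] 0.0 [0.501, 0.475] [0.583 0.108 0.281]
0.5 push1 [ 0.015  0.342  1.927  0.648  0.903 -0.269] 0.0 [0.492, 0.465] [0.572 0.11
[... 989 characters left out ...]
2  0.604] 0.0 [0.508, 0.485] [0.608 0.293 0.296]
-0.35 push1 [ 0.306  0.474  1.711 -0.349  1.135  0.617] 0.0 [0.501, 0.477] [0.597 0.295 0.288]
-0.5 c [ 0.26   0.022  2.031 -0.474  1.324  0.567] 0.0 [0.479, 0.461] [0.465 0.228 0.399]
-0.5 hook0 [ 0.344  0.439  1.631 -0.452  1.343  0.642] 0.0 [0.524, 0.505] [0.607 0.325 0.349]
-0.5 hook [ 0.344  0.516  1.65  -0.464  1.256  0.687] 0.0 [0.503, 0.479] [0.607 0.325 0.287]
-0.5 pull [ 0.395  0.451  1.798 -0.46   1.2    0.765] 0.0 [0.46, 0.432] [0.539 0.334 0.263]
-0.5 place [ 0.341  0.532  1.64  -0.466  1.25   0.687] 0.0 [0.503, 0.479] [0.612 0.324 0.281]
-0.5 push1 [ 0.348  0.526  1.665 -0.467  1.235  0.702] 0.0 [0.496, 0.471] [0.601 0.326 0.273]
```

```bash
python3 - <<'E'
from plan import *
np.set_printoptions(precision=3,suppress=True)
S=ctrl.read_camera("scene");T=ctrl.read_camera("top")
L=json.load(open("log.json"))
for pic,i in ((S,0),(T,1)):
    q=L[i][0]; t,_,el,w=fk(q,P); Rz=R.from_euler("z",q[0])
    for n,p in (("base",[0,0,0]),("sh",[0,0,.24]),("sh+b",[0,0,.24]+Rz.apply([0,.1,0])),("el",el),("el+b",el+Rz.apply([0,.1,0])),("w",w),("t",t)):
        d=(np.array(pic["extrinsics"])@[*p,1])[2]; print(n,p,proj(pic,p)[0].round(),"px/m",round(pic["fx"]/d))
q=ctrl.get_state()["qpos"]
for pitch in (.25,.45):
  for n,p in [("hook0",piv(-.011,0,.136)),("hook",piv(-.011,0,.074)),("pull",piv(-.080,0,.05)),("place",piv(-.006,0,.068)),("push1",piv(-.017,0,.06))]:
    r=down(UY)*R.from_euler("x",-pitch); q,e=ik(np.array(p),r,[.19,.3,1.8,0,1,.32]); print(pitch,n,q,round(e,4),sash(q),r.as_matrix()[:,2])
E
```

```text
base [0, 0, 0] [102. 219.] px/m 430
sh [0, 0, 0.24] [ 65. 129.] px/m 508
sh+b [0.096 0.027 0.24 ] [100. 140.] px/m 526
el [ 0.034 -0.121  0.665] [-109. -100.] px/m 856
el+b [ 0.13  -0.094  0.665] [ -73. -104.] px/m 910
w [ 0.278 -0.615  0.479] [-323.  279.] px/m 1614
t [ 0.278 -0.614  0.252] [-284.  413.] px/m 1046
base [0, 0, 0] [514. 409.] px/m 494
sh [0, 0, 0.24] [554. 358.] px/m 596
sh+b [0.097 0.025 0.24 ] [514. 314.] px/m 564
el [-0.     0.     0.683] [697. 175.] px/m 965
el+b [0.097 0.025 0.683] [622. 121.] px/m 884
w [ 0.236 -0.522  0.585] [814.  55.] px/m 622
t [ 0.237 -0.524  0.358] [737. 153.] px/m 516
0.25 hook0 [ 0.221  0.199  1.896 -0.118  0.815  0.426] 0.0 [0.503, 0.484] [ 0.245 -0.033 -0.969]
0.25 hook [ 0.221  0.286  1.921 -0.133  0.703  0.447] 0.0 [0.477, 0.453] [ 0.245 -0.033 -0.969]
0.25 pull [ 0.268  0.212  2.069 -0.164  0.636  0.523] 0.0 [0.417, 0.388] [ 0.245 -0.033 -0.969]
0.25 place [ 0.218  0.304  1.912 -0.134  0.695  0.445] 0.0 [0.478, 0.453] [ 0.245 -0.033 -0.969]
0.25 push1 [ 0.225  0.298  1.938 -0.139  0.676  0.458] 0.0 [0.468, 0.442] [ 0.245 -0.033 -0.969]
0.45 hook0 [ 0.249  0.144  1.992 -0.29   0.604  0.589] 0.0 [0.471, 0.45] [ 0.431 -0.058 -0.9  ]
0.45 hook [ 0.249  0.241  2.015 -0.352  0.491  0.661] 0.0 [0.442, 0.415] [ 0.431 -0.058 -0.9  ]
0.45 pull [ 0.303  0.173  2.155 -0.447  0.44   0.807] 0.0 [0.371, 0.339] [ 0.431 -0.058 -0.9  ]
0.45 place [ 0.246  0.259  2.006 -0.355  0.481  0.663] 0.0 [0.443, 0.415] [ 0.431 -0.058 -0.9  ]
0.45 push1 [ 0.253  0.255  2.03  -0.375  0.465  0.69 ] 0.0 [0.431, 0.402] [ 0.431 -0.058 -0.9  ]
```

```bash
cat >> plan.py <<'E'
def hookpose(du,dw,pitch=.3,half=.025,n=.018):
    r=down(UY)*R.from_euler("x",-pitch); tip=piv(.027+du,0,.062+dw)
    return tip-r.apply([0,half,n]), r
E
python3 - <<'E'
from plan import *
np.set_printoptions(precision=3,suppress=True)
q=ctrl.get_state()["qpos"]
c=hookpose(-.04,.09)
T=[([.2,-.27,.22],down(-.7)),([.32,-.07,.2],down(-.35)),([.42,.08,.19],down(UY)*R.from_euler("x",-.2)),c]
for p,r in T:
    q,e=ik(np.array(p),r,q); print(np.round(p,3),*rel(p,r),q,round(e,4),sash(q))
st=dict(eef_pos=T[1][0],tcp_rot=T[1][1].as_quat())
for p,r in T[2:]: print(*rel(p,r,st))
E
```

```text
[ 0.2  -0.27  0.22] [-21.8 -18.  -38.1] [-14.6 -60.7 136.4] [-1.238 -0.533  2.377 -0.     1.297 -0.538] 0.0 [None, None]
[ 0.32 -0.07  0.2 ] [-18.8 -22.  -57.7] [ 129.8 -201.9  254.7] [-0.529 -0.54   2.418 -0.     1.263 -0.179] 0.0 [None, None]
[0.42 0.08 0.19] [-26.4 -17.4 -72.4] [ 248.7 -308.   339.7] [-0.04  -0.336  2.314 -0.023  0.964  0.105] 0.0 [0.434, 0.42]
[0.562 0.221 0.176] [-31.3 -13.9 -73.5] [ 406.2 -395.5  427.3] [ 0.249  0.094  1.968 -0.154  0.806  0.474] 0.0 [0.492, 0.474]
[-11.4   1.2 -12.3] [175.2  42.5  10. ]
[-17.1   1.9 -12.3] [356.2 127.3  24.2]
```

Call:
send_rows(
  rows="-5 -4 -9 -3 -12 27 -0.15; -10 -8 -18 -6 -24 55 -0.15; -15 -12 -27 -10 -40 85 -0.15; -22 -18 -38 -15 -61 136 -0.15; -21 -20 -45 30 -108 175 -0.15; -20 -21 -52 80 -155 215 -0.15; -19 -22 -58 130 -202 255 -0.15; -19 -22 -58 130 -202 255 -0.15",
)

```text
time: 3.48
eef_pos: [0.3223, -0.0673, 0.2014]
tcp_rot: [0.817, 0.576, 0.002, 0.004]
contact_force: [1.2, -1.0, -0.3]
opening: 0.427
finger_force: 0.0
```

```bash
python3 log.py; python3 - <<'E'
from plan import *
for p,r in [([.42,.08,.19],down(UY)*R.from_euler("x",-.2)),hookpose(-.04,.09)]: print(*rel(p,r))
E
```

```text
3.475 [-0.517  -0.5423  2.4172 -0.0005  1.258  -0.1743] [ 0.3223 -0.0673  0.2014] 0.4272404824760126 [ 1.2309 -0.9684 -0.3082] 0.0
[-10.9   1.4 -11.9] [171.6  42.5  11.4]
[-16.7   2.  -11.8] [352.  128.6  25.9]
```

Call:
send_rows(
  rows="-4 0 -4 57 14 4 -0.15; -8 1 -8 114 28 8 -0.15; -11 1 -12 172 43 11 -0.15; -13 1 -12 217 64 15 -0.15; -15 2 -12 262 85 19 -0.15; -17 2 -12 307 107 22 -0.15; -17 2 -12 352 128 26 -0.15; -17 2 -12 352 128 26 -0.15",
)

```text
time: 4.47
eef_pos: [0.5633, 0.2207, 0.1744]
tcp_rot: [0.743, 0.652, 0.1, 0.113]
contact_force: [0.1, 0.3, -0.7]
opening: 0.43
finger_force: 0.0
```

```bash
python3 log.py; python3 - <<'E'
from plan import *
np.set_printoptions(precision=4,suppress=True)
W=ctrl.read_camera("wrist"); save(W,"wrist1.png")
for t in ["wide_bin_lip","unit"]:
    for d in ctrl.look_for(W,t)[:2]: print(t,d["p"],world(W,d["position"]))
for n,p in [("lipL",piv(.002,.07,.084)),("lipR",piv(.002,-.07,.084)),("roofL",U+R.from_euler("z",UY).apply([-.0475+.041,.107,.099])),("roofR",U+R.from_euler("z",UY).apply([-.0475+.041,-.107,.099]))]: print(n,proj(W,p))
E
```

```text
4.475 [ 0.2476  0.097   1.9685 -0.1537  0.7985  0.4704] [0.5633 0.2207 0.1744] 0.4301378449636603 [ 0.077   0.2919 -0.6582] 0.0
wide_bin_lip 0.91 [0.604  0.2226 0.0408]
wide_bin_lip 0.29 [0.5897 0.1038 0.0683]
unit 0.91 [0.6443 0.2122 0.0956]
lipL [[351.209  140.1082]]
lipR [[345.0337 356.4997]]
roofL [[406.463  127.8401]]
roofR [[385.1487 425.4074]]
```

View pics/wrist1.png

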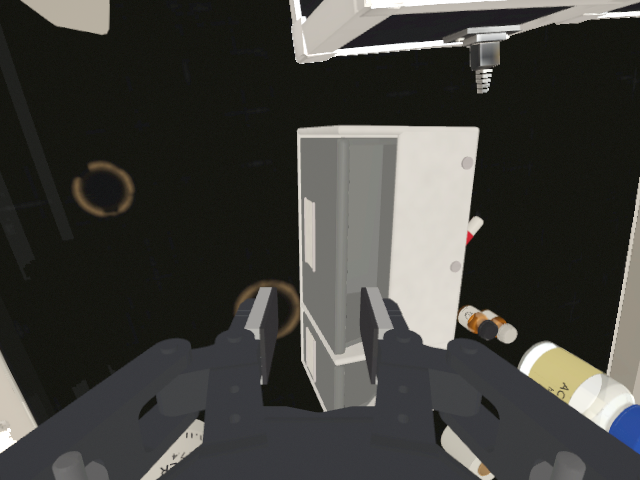

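The wrist view shows the lip line running from about (342,137) to (339,352), and the roof edge at x≈399 to 388. That puts the unit about 4 mm nearer and 3 mm left of the fit, so I'm correcting for that.

```bash
sed -i 's/^UY=.*/UY=-.1338; U=np.array([.6385,.1829,0])/' plan.py; python3 - <<'E'
from plan import *
W=hookpose
for a in [(0,.04),(0,0)]: print(*rel(*W(*a)))
h=W(0,0); st=dict(eef_pos=h[0],tcp_rot=h[1].as_quat())
for a in [(-.012,0),(-.03,-.003),(-.05,-.008),(-.07,-.014),(-.079,-.02),(-.079,.06)]: print(a,*rel(*W(*a),st))
E
```

```text
[ 0.2 -0.  -0. ] [ 5.2 20.5 57.8]
[ 0.2 -0.  -0. ] [ 5.1  8.5 96. ]
(-0.012, 0) [0. 0. 0.] [ -0.  -11.5  -3.5]
(-0.03, -0.003) [0. 0. 0.] [ -0.  -29.5  -6. ]
(-0.05, -0.008) [0. 0. 0.] [ -0.  -50.1  -7.1]
(-0.07, -0.014) [0. 0. 0.] [ -0.  -71.   -7.3]
(-0.079, -0.02) [0. 0. 0.] [  0.  -81.4  -4.2]
(-0.079, 0.06) [0. 0. 0.] [  0.  -57.7 -80.7]
```

Call:
send_rows(
  rows="0 0 0 5 20 30 -0.15; 0 0 0 5 20 58 -0.15; 0 0 0 5 15 77 -0.15; 0 0 0 5 8 96 -0.15;0 0 0 5 8 96 -0.15",
)

```text
time: 5.25
eef_pos: [0.5959, 0.218, 0.0836]
tcp_rot: [0.745, 0.65, 0.098, 0.112]
contact_force: [0.5, -0.9, -0.4]
opening: 0.429
finger_force: 0.0
```

```bash
python3 log.py; python3 -c "
from h import *
save(ctrl.read_camera('wrist'),'wrist2.png',(200,100,500,400),2)"
```

```text
5.25 [ 0.229   0.2866  1.9377 -0.1755  0.644   0.4908] [0.5959 0.218  0.0836] 0.42939339467681725 [ 0.478  -0.866  -0.3807] 0.0
```

View pics/wrist2.png

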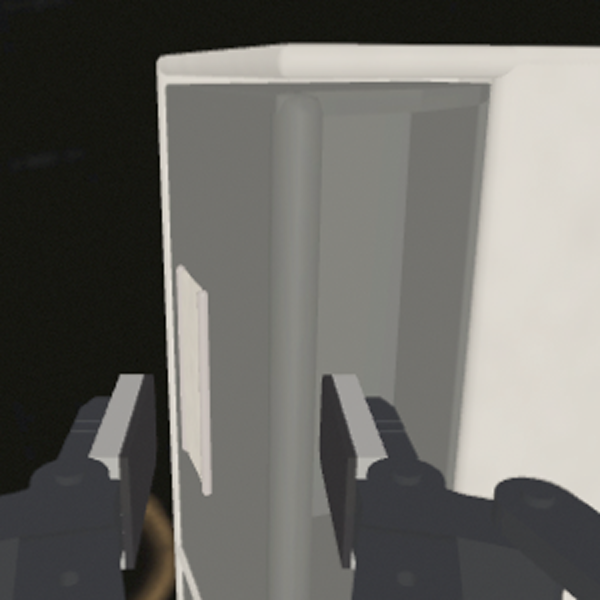

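The rear finger (crop (345,470)) is behind the lip (300,·) and clear of the roof. No contact force, so I pull.

Call:
send_rows(
  rows="0 0 0 0 -12 -3 -0.15; 0 0 0 0 -21 -5 -0.15; 0 0 0 0 -30 -6 -0.15; 0 0 0 0 -40 -6 -0.15; 0 0 0 0 -50 -7 -0.15; 0 0 0 0 -61 -7 -0.15; 0 0 0 0 -71 -7 -0.15; 0 0 0 0 -80 -4 -0.15",
)

```text
time: 6.3
eef_pos: [0.524, 0.2291, 0.0682]
tcp_rot: [0.744, 0.65, 0.104, 0.116]
contact_force: [10.7, -11.8, 9.2]
opening: 0.426
finger_force: 7.2
```

```bash
python3 log.py; python3 -c "
from h import *
save(ctrl.read_camera('wrist'),'wrist3.png',(100,50,500,400),1.5)"
```

```text
6.3 [ 0.2838  0.191   2.0945 -0.2248  0.5793  0.5889] [0.524  0.2291 0.0682] 0.425716690758233 [ 10.7412 -11.7742   9.1741] 7.239001120906323
```

View pics/wrist3.png

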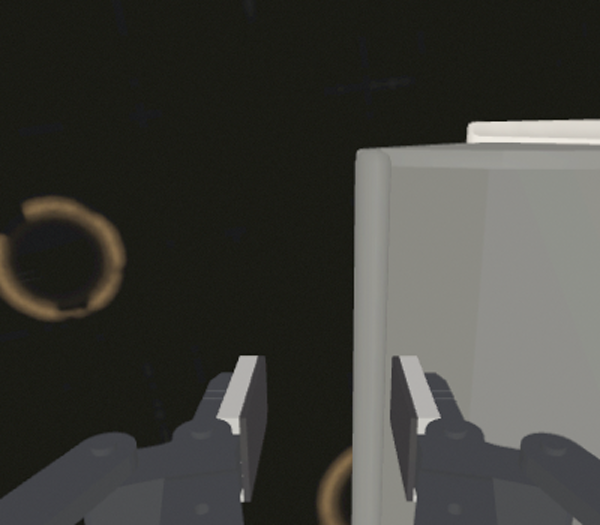

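```bash
cat >> plan.py <<'E'
B=np.array([.481,.3865,.062]); BY=-.23
def bot(back,tilt=.7,p=None,yaw=BY):
    r=down(yaw,tilt); return (B if p is None else np.array(p))-r.apply([0,0,back]), r
E
python3 - <<'E'
from plan import *
np.set_printoptions(precision=3,suppress=True)
q=ctrl.get_state()["qpos"]
m=([.5,.27,.19],down(-.18,.35)*R.from_euler("x",-.1))
for p,r in [m,bot(.09),bot(.008)]:
    q,e=ik(np.array(p),r,q); print(np.round(p,3),*rel(p,r),q,round(e,4),sash(q))
E
```

```text
[0.5  0.27 0.19] [11.6 19.   6.7] [  37.9    9.5 -124.7] [ 0.202 -0.012  2.059  0.366  0.897  0.198] 0.0 [0.479, 0.462]
[0.468 0.33  0.131] [15.3 38.7 11.5] [ 93.  -46.8 -80.6] [ 0.192  0.071  2.183  0.943  0.812 -0.227] 0.0 [0.398, 0.371]
[0.48  0.381 0.068] [15.3 38.7 11.5] [145.4 -61.3 -19.2] [ 0.291  0.26   2.115  1.078  0.687 -0.32 ] 0.0 [0.377, 0.343]
```

Call:
send_rows(
  rows="0 0 0 0 4 -5 -0.15; 0 0 0 0 16 -45 -0.15; 0 0 0 0 26 -90 -0.15; 0 0 0 0 26 -90 1",
)

```text
time: 6.85
eef_pos: [0.5209, 0.2301, 0.164]
tcp_rot: [0.745, 0.649, 0.104, 0.115]
contact_force: [0.1, -0.1, 0.7]
opening: 0.622
finger_force: 0.0
```

```bash
python3 log.py;  python3 - <<'E'
from plan import *
m=([.5,.27,.18],down(-.18,.35)*R.from_euler("x",-.1))
for p,r in [m,bot(.09)]: print(*rel(p,r))
E
```

```text
6.85 [ 0.2865  0.0328  2.0586 -0.1734  0.7711  0.5303] [0.5209 0.2301 0.164 ] 0.6218221941976243 [ 0.1311 -0.0913  0.734 ] 0.0
[11.5 18.8  6.5] [ 36.8 -20.1 -23. ]
[15.1 38.6 11.3] [ 91.6 -73.3  11.8]
```

Call:
send_rows(
  rows="5 9 3 18 -10 -12 1; 11 19 6 37 -20 -23 1; 13 28 9 65 -45 -5 1; 15 38 11 92 -73 12 1; 15 39 11 92 -73 12 1",
)

```text
time: 7.48
eef_pos: [0.4616, 0.329, 0.121]
tcp_rot: [0.736, 0.584, 0.264, -0.219]
contact_force: [-0.2, 0.0, -0.9]
opening: 1.0
finger_force: 0.0
```

```bash
python3 log.py;  python3 - <<'E'
from plan import *
np.set_printoptions(precision=4,suppress=True)
W=ctrl.read_camera("wrist"); save(W,"wrist4.png")
for t in ["bottle","wide_bin_lip"]:
  for d in ctrl.look_for(W,t)[:3]: print(t,d["p"],world(W,d["position"]),proj(W,world(W,d["position"])))
print(proj(W,[[.481,.3865,.108],[.481,.3865,0]]))
S=ctrl.read_camera("scene")
for d in ctrl.look_for(S,"wide_bin_lip")[:2]: print(d["p"],world(S,d["position"]))
for p,r in [bot(.008)]: print(*rel(p,r))
E
```

```text
7.475 [ 0.1901  0.0815  2.195   0.9554  0.8139 -0.2461] [0.4616 0.329  0.121 ] 1.0004541626449608 [-0.1874  0.0341 -0.8945] 0.0
bottle 0.78 [0.445  0.4877 0.0769] [[243.2424 113.0854]]
bottle 0.77 [0.4821 0.3804 0.0828] [[335.6481 240.5628]]
bottle 0.76 [0.5103 0.5387 0.0663] [[320.972   58.5119]]
wide_bin_lip 0.66 [0.5645 0.2644 0.0479] [[535.5985 428.2537]]
[[331.9843 209.1192]
 [329.0852 276.9708]]
0.65 [0.5674 0.2308 0.0604]
0.63 [0.6482 0.1667 0.0813]
[-0.3 -0.1  0.1] [ 3.6  1.8 79.3]
```

View pics/wrist4.png

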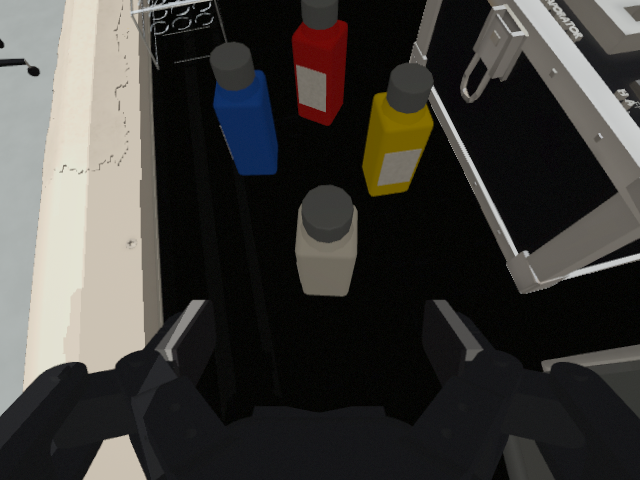

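The white bottle is at (327,240), square to the fingers, with the cap within 4 px of the prediction. I approach, grip and lift.

Call:
send_rows(
  rows="0 0 0 1 0 35 1; 0 0 0 3 0 65 1; 0 0 0 4 0 80 1; 0 0 0 4 0 80 -1; 0 0 0 4 0 80 -1; 0 0 0 4 0 80 -1; 0 0 0 4 0 80 -1; 0 0 0 4 0 80 -1",
  grip_force=40,
)

```text
time: 8.72
eef_pos: [0.4788, 0.3826, 0.069]
tcp_rot: [0.734, 0.585, 0.269, -0.215]
contact_force: [-2.2, -3.1, 4.7]
opening: 0.393
finger_force: 42.8
```

```bash
python3 log.py;  python3 - <<'E'
from plan import *
np.set_printoptions(precision=3,suppress=True)
st=ctrl.get_state(); r=R.from_quat(st["tcp_rot"]); q=st["qpos"]
p0=np.array(st["eef_pos"]); g0=p0+r.apply([0,0,.003])
bz=r.inv().apply([0,0,1]); print("bottle axis in tool",bz)
# lift: +40mm up, move to lay place
for n,dt,g in [("lift",0,g0+[0,0,.05]),("mid",-40,[.465,.33,.11]),("lay",-76,[.465,.31,.075]),("down",-76,[.465,.31,.0])]:
    rr=r*R.from_euler("y",dt,degrees=True); g=np.array(g)
    ax=rr.apply(bz); foot_len=g0[2]
    if n=="down":  # lowest foot edge at table
        g[2]=foot_len*ax[2]+.017*np.sqrt(1-ax[2]**2)+.002
    p=g-rr.apply([0,0,.003]); q,e=ik(p,rr,q); print(n,g,*rel(p,rr),q,round(e,4),sash(q),"ax",ax)
E
```

```text
8.725 [ 0.2916  0.2586  2.1152  1.0805  0.6917 -0.3236] [0.4788 0.3826 0.069 ] 0.3931332271798656 [-2.1844 -3.0603  4.721 ] 42.83578813076019
bottle axis in tool [ 0.647 -0.001 -0.763]
lift [0.479 0.385 0.117] [0. 0. 0.] [ 32.3  -0.1 -38.1] [ 0.292  0.163  2.109  0.98   0.744 -0.191] 0.0 [0.402, 0.374] ax [-0. -0.  1.]
mid [0.465 0.33  0.11 ] [  0. -40.   0.] [-13.   -1.7 -68.7] [0.437 0.214 1.94  0.006 0.985 0.659] 0.0 [0.447, 0.423] ax [0.143 0.627 0.766]
lay [0.465 0.31  0.075] [  0. -76.  -0.] [-49.5   2.8 -53.1] [ 0.575  0.506  1.722 -0.424  1.407  0.976] 0.0 [0.425, 0.396] ax [0.216 0.946 0.242]
down [0.465 0.31  0.035] [  0. -76.  -0.] [-75.6   2.9 -22.3] [ 0.575  0.567  1.722 -0.429  1.35   1.002] 0.0 [0.407, 0.373] ax [0.216 0.946 0.242]
```

Call:
send_rows(
  rows="0 0 0 16 0 -19 -1; 0 0 0 32 0 -38 -1; 0 0 0 32 0 -38 -1; 0 -10 0 20 0 -46 -1; 0 -20 0 10 -1 -54 -1; 0 -30 0 -2 -1 -61 -1; 0 -40 0 -13 -2 -69 -1; 0 -40 0 -13 -2 -69 -1",
)

```text
time: 9.72
eef_pos: [0.4635, 0.331, 0.1108]
tcp_rot: [0.781, 0.624, 0.0, -0.003]
contact_force: [0.5, -0.4, -1.4]
opening: 0.394
finger_force: 42.2
```

```bash
python3 log.py; python3 - <<'E'
from plan import *
st=ctrl.get_state(); r=R.from_quat(st["tcp_rot"]); rr=down(BY,.7)*R.from_euler("y",-76,degrees=True)
for g in ([.465,.31,.075],[.465,.31,.035]): print(*rel(np.array(g)-rr.apply([0,0,.003]),rr))
E
```

```text
9.725 [0.4393 0.2175 1.9415 0.0081 0.9834 0.6574] [0.4635 0.331  0.1108] 0.39425851499391107 [ 0.5153 -0.3866 -1.3776] 42.17482030391693
[ -0.1 -36.2   0.5] [-18.6   6.3  33.2]
[ -0.1 -36.2   0.5] [-18.8   6.4  73.2]
```

Call:
send_rows(
  rows="0 -10 0 -5 2 5 -1; 0 -20 0 -10 4 15 -1; 0 -30 0 -15 5 25 -1; 0 -36 0 -18 6 35 -1; 0 -36 0 -18 6 50 -1; 0 -36 0 -18 6 64 -1; 0 -36 0 -18 6 73 -1; 0 -36 0 -18 6 73 -1",
)

```text
time: 10.72
eef_pos: [0.4658, 0.3112, 0.039]
tcp_rot: [0.744, 0.593, -0.241, 0.19]
contact_force: [0.6, -0.6, -0.5]
opening: 0.393
finger_force: 39.7
```

Call:
send_rows(
  rows="0 0 0 0 0 0 -0.1; 0 0 0 0 0 0 0.1; 0 0 0 0 0 0 0.3; 0 0 0 0 0 0 0.3",
)

```text
time: 11.22
eef_pos: [0.4658, 0.3115, 0.0392]
tcp_rot: [0.744, 0.593, -0.241, 0.19]
contact_force: [-0.0, 0.2, -0.2]
opening: 0.649
finger_force: 0.0
```

```bash
python3 log.py; python3 - <<'E'
from plan import *
p,r=[.455,.29,.15],down(BY)
print(*rel(p,r))
E
```

```text
11.225 [ 0.574   0.5646  1.7211 -0.4286  1.3545  0.9993] [0.4658 0.3115 0.0392] 0.6491127928280853 [-0.0382  0.2252 -0.2047] 0.0
[-0.1 35.8  0.3] [-83.7  -6.1 -76.2]
```

Call:
send_rows(
  rows="0 0 0 0 0 -40 1; 0 10 0 -20 0 -70 1; 0 20 0 -50 -3 -90 1; 0 30 0 -80 -6 -90 1; 0 36 0 -84 -6 -76 1; 0 36 0 -84 -6 -76 1",
)

```text
time: 11.98
eef_pos: [0.454, 0.2879, 0.1497]
tcp_rot: [0.783, 0.622, -0.0, -0.002]
contact_force: [-0.5, -0.2, -0.1]
opening: 1.0
finger_force: 0.0
```

```bash
python3 log.py; python3 - <<'E'
from plan import *
np.set_printoptions(precision=4,suppress=True)
W=ctrl.read_camera("wrist"); T=ctrl.read_camera("top"); 
for p in (W,T):
  for d in ctrl.look_for(p,"bottle")[:4]: w=world(p,d["position"]); print(d["p"],w,proj(p,w))
a=W["color"][:,:,::-1]; b=T["color"][:,:,::-1][150:330,210:430]
o=np.zeros((480,800,3),np.uint8); o[:360,:480]=cv2.resize(a,(480,360)); b=cv2.resize(b,(314,257)); o[:257,484:798]=b
cv2.imwrite("pics/lay.png",o)
np.save("W.npy",W,allow_pickle=True)
E
```

```text
11.975 [0.3744 0.0969 1.9979 0.0051 1.0484 0.5998] [0.454  0.2879 0.1497] 0.9997734853945895 [-0.5164 -0.2301 -0.069 ] 0.0
0.9 [0.4721 0.309  0.0346] [[338.535  209.1255]]
0.96 [0.4498 0.3021 0.0322] [[309.5386 262.1543]]
0.83 [0.5326 0.4669 0.0726] [[231.5502 241.1099]]
0.69 [0.4296 0.5073 0.0698] [[222.9655 281.627 ]]
0.55 [0.5015 0.5507 0.0678] [[198.3212 261.2652]]
```

View pics/lay.png

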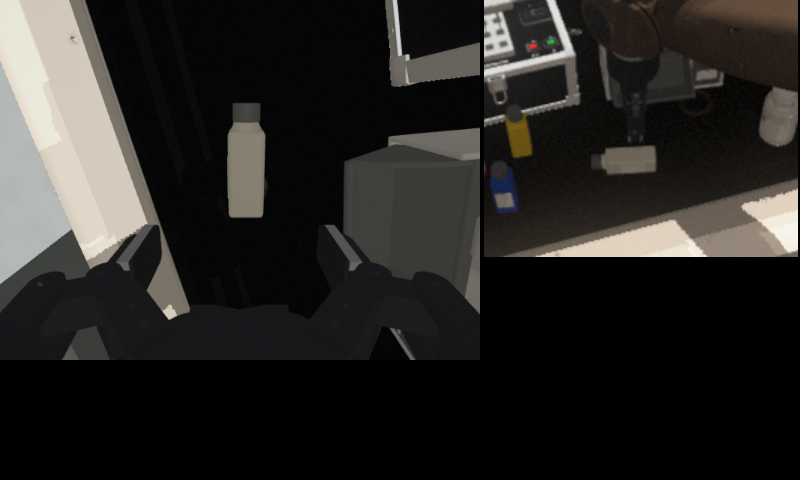

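The bottle lies flat: in the wrist view (left, scaled 0.75) the foot is at (246,217) and the cap end at (246,103). The open bin is on the right. Next I measure both.

```bash
python3 - <<'E'
from plan import *
np.set_printoptions(precision=4,suppress=True)
W=np.load("W.npy",allow_pickle=True).item()
im=cv2.cvtColor(W["color"],cv2.COLOR_RGB2GRAY)
m=(im[120:300,280:370]>110).astype(np.uint8)
n,l,s,c=cv2.connectedComponentsWithStats(m); i=1+np.argmax(s[1:,4]); ys,xs=np.where(l==i); print("body bbox",xs.min()+280,xs.max()+280,ys.min()+120,ys.max()+120,s[i,4])
for y in (185,215,245,275):
    r=np.where(l[y-120]==i)[0]+280; print(y,r.min(),r.max())
pts=np.array([[(np.where(l[y-120]==i)[0].min()+np.where(l[y-120]==i)[0].max()+1)/2+280,y] for y in range(185,280,5)])
w=onplane(W,pts,.034); d=np.polyfit(w[:,1],w[:,0],1); print("axis yaw",np.degrees(np.arctan2(1,d[0])),"axis pts",w[0],w[-1])
print("foot",onplane(W,[(328,ys.max()+121)],.034),"cap end",onplane(W,[(328.5,137.5)],.025),"width",onplane(W,[(np.where(l[230-120]==i)[0].min()+280,230),(np.where(l[230-120]==i)[0].max()+281,230)],.034))
# open-bin lip left end prediction
th=.95
def bw(x,y,z): return piv(x*np.cos(th)-z*np.sin(th),y,x*np.sin(th)+z*np.cos(th))
for n,b in (("lip L front",(-.002,.07,.084)),("lip L top",(.006,.07,.084)),("bwallL",(.07,.07,.034))): print(n,bw(*b),proj(W,bw(*b))*.75)
E
```

```text
body bbox 304 352 164 288 5731
185 304 352
215 305 351
245 304 351
275 306 350
axis yaw 76.77913813738544 axis pts [0.4691 0.3263 0.034 ] [0.4551 0.2637 0.034 ]
foot [[0.4524 0.2532 0.034 ]] cap end [[0.4759 0.3558 0.025 ]] width [[0.4466 0.2997 0.034 ]
 [0.4781 0.2925 0.034 ]]
lip L front [0.5409 0.2969 0.0612] [[342.4465 159.0509]]
lip L top [0.5455 0.2963 0.0677] [[351.4673 160.2558]]
bwallL [0.6227 0.2859 0.0907] [[474.3307 157.5549]]
```

```bash
cat >> plan.py <<'E'
def place(du=0,dw=0,d=.017,pitch=.25):
    r=down(UY)*R.from_euler("x",-pitch); return piv(-.0069+du,-.004,.0505+dw)-r.apply([0,0,d]), r
E
python3 - <<'E'
from plan import *
np.set_printoptions(precision=3,suppress=True)
q=ctrl.get_state()["qpos"]
g=(np.array([.4636,.3019,.034]),down(-.2306)); print(*rel(*g))
st=dict(eef_pos=g[0],tcp_rot=g[1].as_quat())
for a in [(-.06,.09),(-.0,.08),(0,.04),(0,0)]:
    p,r=place(*a); q,e=ik(p,r,q); print(a,p,*rel(p,r,st),q,round(e,4),sash(q))
E
```

```text
[-0.2 -0.2  0.4] [ 12.7   5.8 115.9]
(-0.06, 0.09) [0.529 0.224 0.171] [-14.3   0.7  -5.5] [ -61.    81.9 -137. ] [ 0.262  0.055  2.014 -0.128  0.846  0.469] 0.0 [0.479, 0.461]
(-0.0, 0.08) [0.589 0.216 0.161] [-14.3   0.7  -5.5] [ -55.2  141.6 -127. ] [ 0.221  0.177  1.899 -0.116  0.834  0.423] 0.0 [0.506, 0.488]
(0, 0.04) [0.589 0.216 0.121] [-14.3   0.7  -5.5] [-55.2 141.6 -87. ] [ 0.221  0.23   1.919 -0.125  0.761  0.436] 0.0 [0.488, 0.466]
(0, 0) [0.589 0.216 0.081] [-14.3   0.7  -5.5] [-55.2 141.6 -47. ] [ 0.221  0.289  1.933 -0.136  0.689  0.45 ] 0.0 [0.472, 0.447]
```

Call:
send_rows(
  rows="0 0 0 13 6 50 1; 0 0 0 13 6 90 1; 0 0 0 13 6 116 1; 0 0 0 13 6 116 -1; 0 0 0 13 6 116 -1; 0 0 0 13 6 116 -1; 0 0 0 13 6 116 -1; 0 0 0 13 6 116 -1",
  grip_force=40,
)

```text
time: 13.18
eef_pos: [0.4649, 0.3021, 0.0358]
tcp_rot: [0.782, 0.623, 0.003, -0.002]
contact_force: [-0.3, 0.8, 6.2]
opening: 0.387
finger_force: 42.1
```

```bash
python3 log.py; python3 - <<'E'
from plan import *
for a in [(-.06,.09),(-.0,.06)]: print(*rel(*place(*a)))
E
```

```text
13.175 [0.3911 0.3063 2.0004 0.007  0.831  0.6117] [0.4649 0.3021 0.0358] 0.3868065118055924 [-0.3089  0.8109  6.1744] 42.11579203605652
[-14.3   0.3  -5.3] [ -61.1   80.4 -135.5]
[-14.3   0.3  -5.3] [ -55.8  140.1 -105.5]
```

Call:
send_rows(
  rows="0 0 0 -10 0 -45 -1; 0 0 0 -30 15 -90 -1; -5 0 -2 -50 40 -130 -1; -10 0 -4 -61 65 -136 -1; -14 0 -5 -61 80 -136 -1; -14 0 -5 -58 110 -125 -1; -14 0 -5 -56 140 -106 -1; -14 0 -5 -56 140 -106 -1",
)

```text
time: 14.18
eef_pos: [0.5874, 0.214, 0.1369]
tcp_rot: [0.749, 0.651, 0.075, 0.092]
contact_force: [-0.7, 0.0, -1.1]
opening: 0.389
finger_force: 41.3
```

```bash
python3 log.py; python3 - <<'E'
from plan import *
W=ctrl.read_camera("wrist"); T=ctrl.read_camera("top"); S=ctrl.read_camera("scene")
a=cv2.resize(W["color"][:,:,::-1],(440,330)); b=cv2.resize(S["color"][:,:,::-1][180:380,260:460],(350,350))
o=np.zeros((360,800,3),np.uint8); o[:330,:440]=a; o[:350,445:795]=b
cv2.imwrite("pics/place.png",o)
print(*rel(*place(0,0)))
th=.95
def bw(x,y,z): return piv(x*np.cos(th)-z*np.sin(th),y,x*np.sin(th)+z*np.cos(th))
for b in ((-.002,.07,.084),(-.002,-.07,.084),(.07,.066,.034),(.07,-.066,.034)): print(b,proj(W,bw(*b))*440/640)
E
```

```text
14.175 [ 0.2205  0.2105  1.9081 -0.1255  0.8069  0.437 ] [0.5874 0.214  0.1369] 0.38896932015777386 [-0.6647  0.0037 -1.0609] 41.318711042404175
[-0.5  0.4 -0.2] [  1.4 -12.1  56.9]
(-0.002, 0.07, 0.084) [[115.13072612  87.79161436]]
(-0.002, -0.07, 0.084) [[135.69538538 255.22975333]]
(0.07, 0.066, 0.034) [[239.23173449  92.88180261]]
(0.07, -0.066, 0.034) [[235.92798885 258.40482947]]
```

View pics/place.png

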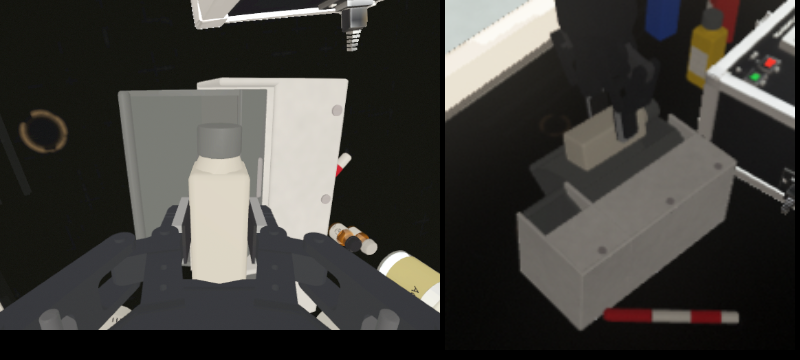

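The bottle is held over the open bin, with its cap end at (219,125) inside the bin's left end (y≈90). I lower it with slow rows, checking the force.

Call:
send_rows(
  rows="0 0 0 1 -4 20 -1; 0 0 0 1 -8 37 -1; 0 0 0 1 -10 48 -1; 0 0 0 1 -12 57 -1; 0 0 0 1 -12 57 -1",
)

```text
time: 14.95
eef_pos: [0.5884, 0.2153, 0.0792]
tcp_rot: [0.749, 0.652, 0.075, 0.092]
contact_force: [-0.1, 0.4, -0.2]
opening: 0.389
finger_force: 43.2
```

```bash
python3 log.py; python3 - <<'E'
from plan import *
print(*rel(*place(0,0)))
E
```

```text
14.95 [ 0.2221  0.2963  1.927  -0.1401  0.7021  0.4571] [0.5884 0.2153 0.0792] 0.3894208745838631 [-0.0523  0.4063 -0.2392] 43.2109272480011
[-0.7  0.5 -0.2] [ 0.6  0.8 -1.7]
```

Call:
send_rows(
  rows="0 0 0 0 0 0 -0.12; 0 0 0 0 0 0 -0.05; 0 0 0 0 0 0 0; 0 0 0 0 0 0 0; 0 0 0 0 0 -15 0; 0 0 0 0 0 -35 0.1; 0 0 0 0 -20 -75 0.1; 0 0 0 0 -20 -75 0.1",
)

```text
time: 15.95
eef_pos: [0.554, 0.2222, 0.1544]
tcp_rot: [0.748, 0.652, 0.081, 0.095]
contact_force: [0.1, 0.2, -0.3]
opening: 0.552
finger_force: 0.0
```

```bash
python3 log.py; python3 - <<'E'
from plan import *
np.set_printoptions(precision=4,suppress=True)
W=ctrl.read_camera("wrist"); S=ctrl.read_camera("scene"); np.save("W2.npy",W,allow_pickle=True)
for p in (W,S):
  for d in ctrl.look_for(p,"bottle")[:3]:
    w=world(p,d["position"]); v=R.from_euler("z",-UY).apply(w-piv(0,0,0)); c,s=np.cos(.95),np.sin(.95)
    print(round(d["p"],2),w,"pivot frame",np.round([c*v[0]+s*v[2],v[1],-s*v[0]+c*v[2]],3))
# body contour: bright white inside bin
im=cv2.cvtColor(W["color"],cv2.COLOR_RGB2HSV); 
for d in ctrl.look_for(W,"bottle")[:1]: print(proj(W,world(W,d["position"])))
for d in ctrl.look_for(W,"wide_bin_lip")[:2]: print("lip",d["p"],world(W,d["position"]))
E
```

```text
15.95 [ 0.2485  0.1246  1.9722 -0.1316  0.8184  0.4647] [0.554  0.2222 0.1544] 0.5524848814346877 [ 0.0685  0.238  -0.33  ] 0.0
0.74 [0.6005 0.2196 0.0659] pivot frame [0.042 0.001 0.03 ]
0.86 [0.5493 0.446  0.0678] pivot frame [-0.003  0.219  0.097]
0.86 [0.5252 0.5407 0.0722] pivot frame [-0.021  0.309  0.129]
0.82 [0.598  0.2088 0.0667] pivot frame [ 0.042 -0.01   0.032]
[[354.7949 245.743 ]]
lip 0.61 [0.5812 0.2313 0.0518]
```

```bash
cat >> plan.py <<'E'
def pushp(u,w,pitch=.25,y=0):
    r=down(UY)*R.from_euler("x",-pitch); return piv(u,y,w)-r.apply([0,.0145,.022]), r
E
python3 - <<'E'
from plan import *
np.set_printoptions(precision=3,suppress=True)
q=ctrl.get_state()["qpos"]
A=pushp(-.1,.033)
for a in [(-.1,.1),(-.1,.033)]:
    p,r=pushp(*a); q,e=ik(p,r,q); print(a,p,*rel(p,r),q,round(e,4),sash(q))
st=dict(eef_pos=A[0],tcp_rot=A[1].as_quat())
for a in [(-.08,.033),(-.06,.037),(-.04,.045),(-.02,.054),(-.01,.058),(.0,.062),(.003,.062)]:
    p,r=pushp(*a); q,e=ik(p,r,q); print(a,*rel(p,r,st),round(e,4),sash(q))
E
```

```text
(-0.1, 0.1) [0.482 0.234 0.132] [-0.6  0.5 -0.2] [  3.7 -73.7  -1.2] [ 0.309  0.027  2.124 -0.153  0.769  0.54 ] 0.0 [0.423, 0.401]
(-0.1, 0.033) [0.482 0.234 0.065] [-0.6  0.5 -0.2] [  4.2 -89.6  63.9] [ 0.309  0.144  2.149 -0.181  0.63   0.577] 0.0 [0.381, 0.351]
(-0.08, 0.033) [0. 0. 0.] [ 0.  19.4  4.9] 0.0 [0.398, 0.369]
(-0.06, 0.037) [0. 0. 0.] [ 0.  39.7  6. ] 0.0 [0.417, 0.389]
(-0.04, 0.045) [0. 0. 0.] [ 0.  61.1  3.2] 0.0 [0.437, 0.41]
(-0.02, 0.054) [0. 0. 0.] [ 0.  82.7 -0.6] 0.0 [0.455, 0.43]
(-0.01, 0.058) [0. 0. 0.] [-0.  93.4 -2. ] 0.0 [0.464, 0.439]
(0.0, 0.062) [0. 0. 0.] [  0.  104.1  -3.4] 0.0 [0.472, 0.448]
(0.003, 0.062) [0. 0. 0.] [ -0.  107.   -2.6] 0.0 [0.474, 0.45]
```

Call:
send_rows(
  rows="0 0 0 2 -40 0 -1; 0 0 0 4 -74 -1 -1; 0 0 0 4 -78 20 -1; 0 0 0 4 -84 42 -1; 0 0 0 4 -90 64 -1; 0 0 0 4 -90 64 -1; 0 0 0 4 -90 64 -1",
)

```text
time: 17.12
eef_pos: [0.4824, 0.2345, 0.0657]
tcp_rot: [0.749, 0.652, 0.077, 0.093]
contact_force: [-0.4, -0.6, -0.1]
opening: 0.0
finger_force: 0.0
```

```bash
python3 log.py
```

```text
17.125 [ 0.3103  0.1469  2.1418 -0.1832  0.6448  0.5836] [0.4824 0.2345 0.0657] 0.00031624570973826625 [-0.3635 -0.5578 -0.1165] 0.0
```

Call:
send_rows(
  rows="0 0 0 0 10 3 -1; 0 0 0 0 19 5 -1; 0 0 0 0 26 5 -1; 0 0 0 0 33 6 -1; 0 0 0 0 40 6 -1; 0 0 0 0 47 5 -1; 0 0 0 0 54 4 -1; 0 0 0 0 61 3 -1",
)

```text
time: 18.12
eef_pos: [0.5416, 0.2262, 0.0773]
tcp_rot: [0.749, 0.652, 0.077, 0.093]
contact_force: [0.4, -0.8, 0.1]
opening: 0.002
finger_force: 0.1
```

```bash
python3 log.py;python3 - <<'E'
from plan import *
print(*rel(*pushp(0,.062)))
E
```

```text
18.125 [ 0.2617  0.224   2.0227 -0.158   0.6801  0.5118] [0.5416 0.2262 0.0773] 0.0015930559573353056 [ 0.4312 -0.8098  0.056 ] 0.10087719390867278
[-0.5  0.4 -0.2] [ 0.1 42.6 -6.4]
```

Call:
send_rows(
  rows="0 0 0 0 8 -1 -1; 0 0 0 0 16 -2 -1; 0 0 0 0 23 -4 -1; 0 0 0 0 30 -5 -1; 0 0 0 0 36 -6 -1; 0 0 0 0 40 -6 -1; 0 0 0 0 43 -6 -1; 0 0 0 0 43 -6 -1",
)

```text
time: 19.12
eef_pos: [0.5818, 0.2207, 0.0934]
tcp_rot: [0.749, 0.652, 0.077, 0.093]
contact_force: [0.4, -0.5, 0.6]
opening: -0.0
finger_force: 0.0
```

```bash
python3 log.py;python3 - <<'E'
from plan import *
print(*rel(*pushp(0,.062)))
S=ctrl.read_camera("scene")
for t in ("wide_bin_lip","bottle"):
  for d in ctrl.look_for(S,t)[:4]:
    w=world(S,d["position"]); print(t,round(d["p"],2),w,R.from_euler("z",-UY).apply(w-piv(0,0,0)))
E
```

```text
19.125 [ 0.2341  0.2652  1.9354 -0.1416  0.7212  0.4681] [0.5818 0.2207 0.0934] -0.00017615855805722181 [ 0.3661 -0.4777  0.5956] 0.0
[-0.4  0.4 -0.2] [ 0.1 -0.6 -0.5]
wide_bin_lip 0.93 [0.6019581  0.22505317 0.07527765] [0.00066143 0.00690168 0.06127765]
bottle 0.82 [0.52146143 0.54175515 0.07769223] [-0.12136418  0.31003467  0.06369223]
bottle 0.72 [0.55071179 0.44509897 0.06508946] [-0.07948121  0.21814442  0.05108946]
bottle 0.55 [0.45578354 0.48808382 0.05854039] [-0.17929523  0.24808154  0.04454039]
```

Call:
send_rows(
  rows="0 0 0 0 1 0 -1; 0 0 0 0 2 0 -1; 0 0 0 0 3 0 -1; 0 0 0 0 4 0 -1; 0 0 0 0 4 0 -1",
)

```text
time: 19.9
eef_pos: [0.5835, 0.2204, 0.0938]
tcp_rot: [0.749, 0.652, 0.075, 0.092]
contact_force: [-5.5, -0.0, 3.8]
opening: -0.001
finger_force: 3.2
```

Call:
send_rows(
  rows="0 0 0 0 1 0 -1; 0 0 0 0 2 0 -1; 0 0 0 0 3 0 -1; 0 0 0 0 4 0 -1; 0 0 0 0 4 0 -1",
)

```text
time: 20.52
eef_pos: [0.584, 0.2204, 0.0938]
tcp_rot: [0.749, 0.652, 0.071, 0.089]
contact_force: [-17.5, 2.0, 10.0]
opening: 0.001
finger_force: 8.6
```

Call:
send_rows(
  rows="0 0 0 0 2 0 -1; 0 0 0 0 3 0 -1; 0 0 0 0 3 0 -1",
)

```text
time: 20.9
eef_pos: [0.5843, 0.2203, 0.0938]
tcp_rot: [0.75, 0.652, 0.069, 0.087]
contact_force: [-25.5, 3.1, 15.0]
opening: -0.001
finger_force: 12.6
```

```bash
python3 log.py
```

```text
20.9 [ 0.2313  0.276   1.9183 -0.1321  0.748   0.458 ] [0.5843 0.2203 0.0938] -0.001454944329084002 [-25.5362   3.0894  14.9537] 12.648663371801376
```

Call:
send_rows(
  rows="0 0 0 0 -10 0 -1; 0 0 0 0 -30 -10 -1; 0 0 0 0 -60 -40 -1; 0 0 0 0 -70 -60 -1; 0 0 0 0 -70 -60 -1",
)

```text
time: 21.52
eef_pos: [0.511, 0.2315, 0.1391]
tcp_rot: [0.748, 0.652, 0.079, 0.094]
contact_force: [0.5, 0.7, 1.2]
opening: -0.004
finger_force: 0.0
```

```bash
python3 log.py; python3 - <<'E'
from plan import *
np.set_printoptions(precision=4,suppress=True)
W=ctrl.read_camera("wrist");S=ctrl.read_camera("scene");T=ctrl.read_camera("top")
for n,p in (("W",W),("S",S),("T",T)):
  for t in ("wide_bin_lip","bottle","narrow_bin","round_bottle","timer"):
    for d in ctrl.look_for(p,t)[:2]:
      w=world(p,d["position"]); print(n,t,round(d["p"],2),w,R.from_euler("z",-UY).apply(w-piv(0,0,0)),proj(p,w)[0].round())
# gap detection: brightness profile across lip in wrist view, wide vs narrow bin
g=cv2.cvtColor(W["color"],cv2.COLOR_RGB2GRAY).astype(int)
for y in (.05,.0,-.05,-.1045):
    P2=[piv(u,y,.084) for u in np.arange(-.014,.05,.002)]; uv=proj(W,P2).round().astype(int)
    print(y,uv[0],uv[-1],[int(g[v,u]) if 0<=v<480 and 0<=u<640 else -1 for u,v in uv])
E
```

```text
21.525 [ 0.2874  0.0728  2.0601 -0.1475  0.7912  0.517 ] [0.511  0.2315 0.1391] -0.004035165114377365 [0.4868 0.6595 1.1625] 0.0
W wide_bin_lip 0.73 [0.6013 0.2267 0.0517] [-0.0002  0.0084  0.0377] [418. 236.]
W wide_bin_lip 0.16 [0.6494 0.2031 0.0469] [ 0.0506 -0.0085  0.0329] [476. 252.]
W narrow_bin 0.63 [0.5849 0.1266 0.0855] [-0.0031 -0.0929  0.0715] [427. 397.]
W narrow_bin 0.59 [0.603  0.2205 0.0571] [0.0023 0.0025 0.0431] [425. 247.]
S wide_bin_lip 0.91 [0.6006 0.2262 0.0729] [-0.0008  0.0079  0.0589] [363. 270.]
S bottle 0.96 [0.5515 0.4465 0.0617] [-0.0789  0.2196  0.0477] [408. 208.]
S bottle 0.82 [0.4533 0.4895 0.0573] [-0.1819  0.2492  0.0433] [384. 183.]
S narrow_bin 0.67 [0.592  0.1223 0.0744] [ 0.0045 -0.0963  0.0604] [322. 300.]
S round_bottle 0.87 [0.4726 0.0134 0.0816] [-0.0993 -0.2201  0.0676] [229. 297.]
S round_bottle 0.42 [0.602  0.2247 0.0766] [0.0007 0.0066 0.0626] [363. 270.]
S timer 0.83 [ 0.6596 -0.0363  0.0158] [ 0.0926 -0.2444  0.0018] [287. 403.]
T wide_bin_lip 0.61 [0.6038 0.2432 0.0477] [0.     0.0252 0.0337] [315. 205.]
T wide_bin_lip 0.36 [0.6028 0.
[... 529 characters left out ...]
6 183] [545 180] [111, 111, 111, 111, 111, 117, 126, 132, 130, 122, 111, 111, 111, 111, 111, 111, 110, 111, 118, 130, 188, 188, 188, 189, 188, 209, 216, 217, 217, 216, 215, 215]
0.0 [437 276] [530 265] [111, 111, 111, 111, 111, 118, 125, 131, 129, 123, 115, 111, 111, 110, 111, 112, 110, 110, 115, 129, 171, 186, 187, 187, 181, 207, 214, 215, 216, 217, 217, 217]
-0.05 [428 355] [516 339] [59, 59, 59, 59, 58, 99, 123, 128, 129, 124, 112, 113, 112, 113, 113, 112, 113, 113, 122, 184, 191, 191, 192, 194, 183, 206, 216, 218, 218, 217, 217, 216]
-0.1045 [420 428] [502 409] [57, 57, 57, 57, 58, 57, 58, 57, 58, 58, 61, 62, 62, 62, 62, 61, 62, 62, 63, 63, 63, 62, 62, 62, 62, 62, 60, 57, 57, 57, 57, 58]
```

```bash
python3 -c "
from plant import ctrl
print(ctrl.sign_off())"
```

```text
the job is handed in; nothing more can be done
None
```

I put the square bottle in the wide bin, pushed the bin shut and handed the job in at about 22 s. The lip-to-roof gap measured about 30 mm, as for a shut bin. I saw no change at the narrow bin, round bottle or timer. The bottle was last seen, by the detector only, lying in the bin before it closed. The hand-in returned no verdict.

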